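Unlock the gas sampling valve and hold its slide at the fill mark

TASK

Lift the lock clip up off the valve's pull rod and set it down, without dropping it, in the steel tray. Then pull the spring-loaded handle out until its pointer stands level with the mark on the rail, and finish while still holding it there with the fingers: the spring draws it back if you let go. Leave the vials, bottle, jar, beaker and wrench where they are.

Things in the scene. Friction and masses are not known exactly. Their poses are not given: they have to be found in the camera images.
- valve: White gas valve fixed on a grey 355 x 160 x 12 plate (x -190 to 165, y -60 to 100). Origin: on the bench under the rod; x runs along the rod, away from the handle into the housing (x 45 to 165, y -55 to 55, 105 high, fittings to 135); y to the rail's side. A steel portal (x -39 to -27, y -22 to 22, 86 high) straddles the rod. The rail for the mark runs along x at y 75, top at z 50.
- rod (a joint): Pull-out in m of the square steel rod (14 x 14, axis at z 65): 0 = home, grows as the handle is drawn to -x of the valve, end stop 0.060. A spring pulls it home: about 5 N at 0 plus 120 N per m, 8 to 11 N at the mark. While the clip is on, a collar on the rod (30 wide, 26 high, x 33 to 43 at home) is blocked after about 6 mm.
- handle: Upright black blade at the rod's outer end, 15 thick (x), 40 wide (y), 80 high, from z 45 to 125 over the bench. Origin: its centre, z 85; axes parallel to the valve's. At home it stands at x -110, y 0 of the valve, with 63 free between it and the portal. Can be pinched from above by its upper half, fingers before and behind it (closing along x).
- pointer (a point): Tip of the thin steel pointer (4 wide along x) that sticks out from the handle towards the rail: at y +62, z -30 from the handle's centre, level with it in x. Moves with the handle.
- mark: Small white block (14 x 22 x 8) on the rail with a thin dark ridge (3 wide) across its top: the ridge is the mark. Origin: underside centre, z 50 over the bench, right under the ridge; axes parallel to the valve's. It sits 25 to 50 from the pointer's home place, to -x of the valve. Level means the same x in the valve's frame; pointer and mark never touch.
- clip: Aluminium lock clip, an upside-down U hanging astride the rod between portal and collar: 54 long along its x (the rod's line), 30 wide, legs 27 long, 18 apart inside, 6 mm plates, upright tab on top. Origin: centre between the feet of the legs, 45 over the bench while it hangs; tab from 33 to 70 above it. About 80 g. Lift it straight up at least 45 before moving aside.
- clip_tab (a point): Grip point in the clip's tab, 55 above the clip's origin. The tab is 12 thick (along the clip's y), 34 long (along its x), 37 high; close the fingers along the clip's y. Keep the fingertips above the top plate (33 above the origin).
- tray: Open steel tray fixed on the bench, 150 (x) x 130 (y) x 20 high, 4 mm walls, floor 4 thick. Origin: underside centre. It stands left or right of the valve, the white vial rack on the other side.
- rack: White block with five capped vials fixed in it, 110 x 90, 59 high in all, fixed to the bench. Origin: underside centre.
- vial_a: Glass sample vial with crimped aluminium cap, 22 across, 52 high, standing by the valve. Loose; leave it alone. Origin: middle of its underside.
- vial_b: A second such vial, 22 across, 52 high, standing by the valve. Loose; leave it alone. Origin: middle of its underside.
- wrench: Steel wrench, 150 long, lying flat on the bench beyond the tray. Loose; leave it alone. Origin: underside, about mid-length.
- bottle: Amber glass bottle, 56 across, 120 high, standing beyond the vial rack. Loose; leave it alone. Origin: middle of its underside.
- beaker: Open glass cup, 56 across, 60 high, standing on the robot's side of the tray. Loose; leave it alone. Origin: middle of its underside.
- jar: Squat clear jar with white cap, 52 across, 50 high, standing on the robot's side of the vial rack. Loose; leave it alone. Origin: middle of its underside.

How it is judged (in metres and radians):
On the way, in this order (a step that is already met when the one before it is completed fails the run):
1. the clip is lifted clear above the rod in the fingers (height (world z) of clip above 0.076 m and contact force between the fingers and clip above 0.3 N), for 0.1 s.
2. the clip rests in the tray, let go (x of clip in the frame of tray between -0.06 and 0.06 m and y of clip in the frame of tray between -0.055 and 0.055 m and z of clip in the frame of tray below 0.045 m and contact force between the fingers and clip below 0.1 N and linear speed of clip below 0.05 m/s), for 0.2 s.
3. the handle is held with its pointer at the mark (x of pointer in the frame of mark between -0.005 and 0.005 m and contact force between the fingers and handle above 1 N and linear speed of handle below 0.02 m/s), for 0.3 s.
At the end, for the whole second after the job is handed in: The fingers hold the handle (contact over 1 N) at rest with its pointer within 5 mm of the mark along the rod, and the clip lies in the tray, let go and at rest (all of step 2 and all of step 3); the arm keeps its last pose, push and grip.
It fails at once if the clip is dropped from more than 80 mm above the bench (height (world z) of clip above 0.08 m and contact force between clip and anything else below 0.001 N).
It fails at once if a vial, the bottle, the jar, the beaker or the wrench is pushed more than 30 mm from its place (distance of any of vial_a, vial_b, wrench, bottle, beaker, jar from where it was at the start of the episode above 0.03 m).
It also fails if it takes over 56 s, if anything falls off the work surface, if the arm or the gripper's body presses on something with over 40 N, if the wrist force passes 120 N, or if a joint passes its speed limit or range.

ROBOT

A 6-joint arm with a two-finger parallel gripper is mounted at the origin on the work surface. World frame = base frame: x ahead of the robot, y to its left, z up, the work surface at z = 0. Lengths are in mm, angles in degrees, forces in N, time in s.
With the tool pointing down it reaches from about 350 to 850 mm from the base axis. Payload 8.1 kg.
Tool frame: the origin (TCP) lies midway between the tips of the shut fingers; the grasp point (between the pads) lies 19 mm behind it; z points along the fingers, y is the line along which they close (so a half turn about z gives the same grasp; the last joint's range is limited). The gripper opens to 85 mm and grips with 20 to 120 N. Pads are 22 mm wide; open, the fingers measure 114 mm over their backs; the gripper's body (76 mm by 85 mm) begins 54 mm behind the grasp point. The pads swing forward as they close: fully open they stand 13 mm farther back than shut.
Start: joints at [-80.867, 7.471, 85.268, -0, 87.261, -4.893], TCP at [145.438, -582.111, 198.492] pointing down, gripper open.
Joint ranges: [-169.43, 169.43], [-51.17, 129.36], [1.28, 143.12], [-76.62, 256.62], [0, 156.53], [-152.29, 152.29]. Speed limits (degrees/s): [136.94, 136.94, 159.86, 180, 180, 180].

INTERFACE

Orientations are given as [roll, pitch, yaw] about the fixed x, y, z axes, in that order (R = Rz(yaw) Ry(pitch) Rx(roll)).
In Python, from bench import sensors, optics, r gives the robot as it stands.
- The arm moves only by the tool apply_moves, never from a script. Its argument "targets" is a list of rows, each a list of 7 numbers: the shift along the tool's x, y, z in mm, then the turn, a rotation vector about the tool's x, y, z in rad, then the closure, from 0 (fully open) to 1 (shut). In form: [[x, y, z, wx, wy, wz, claw], ...]. A call has 1 to 20 rows; each row shifts and turns the commanded pose from where the row before left it, along the tool's axes as they then stand; what a row does not reach is not made up. A row lasts 1/8 s, in which the tool goes at most 62.5 mm and 10.7 degrees, less where a joint would pass 70% of its speed; a pose out of reach is approached as far as the arm can. A call is refused whole if a number of a shift passes 62.5 or a number of a turn 0.188, either way. A call with a gripper value outside its range is refused whole. The fingers move at their own pace and stop on an object; "force" is the grip in N (left out, the last holds). Time passes only in rows, so rows that do not move let the fingers close. It gives the time, the measured TCP pose, the force, the opening and the grip force at its end, in the units of the state.
- sensors.sense(): the state, without advancing time (a new reading comes with each control period).
- optics.snapshot(name): name is "side" or "top"; returns the picture (400x640x3 uint8, red, green, blue); there is no depth.
- optics.get_calibration(name): a dict with "camera_matrix" (3x3 intrinsics, pixels), "pose" (4x4, takes a point from camera to world coordinates). Camera axes: x right, y down, z forward; pixel columns grow to the right and rows downward; lengths in mm; the calibration is good to about 2 mm. A picture is of the moment at which its call begins. get_calibration takes no time and is no camera call.
- r.hand_in(): hands the job in; it is judged then, once.
The state is a dict: "time": time; "joint_pos": joint angles; "qd": joint speeds; "joint_efforts": joint torques, N m; "tool_pos": TCP position; "tcp_rot": TCP orientation; "ft_force": force on the tool from outside, world axes, zero at the start; "wrist_torque": the same for the moment, N m; "finger_gap": finger opening in mm; "grip_force": force on a finger pad.
Only numpy, scipy, OpenCV 4.12 (cv2) and the standard library are available. Lean on these libraries where they do the work, as an engineer would, in place of code of your own. Each camera call takes 0.05 s, during which the arm holds its last target. There are 200 camera calls.

## Working session

There is one attempt and no reset: what is moved stays moved. The work goes in short steps, Python scripts to look and compute and a tool call to move; the robot and the scene stay as the last step left them, time stands still between calls to the robot, and variables do not carry over. Pictures are saved under pics/ and viewed, at most 10 in all, crops included, and the job is handed in when it is done.

Besides the shell and the picture viewer there is one more tool, called by a JSON object that holds its "op" and its "data". apply_moves: Moves the arm, as the interface text tells. Its arguments: {"type":"object","properties":{"targets":{"type":"array"},"force":{"type":"number"}},"required":["targets"]}

```bash
mkdir -p pics && python3 - <<'E'
from bench import sensors, optics, r
import cv2, numpy as np
np.set_printoptions(precision=2,suppress=True)
for n in ("side","top"):
    im=optics.snapshot(n); cv2.imwrite(f"pics/{n}0.png",im[:,:,::-1])
    c=optics.get_calibration(n); print(n,np.array(c["camera_matrix"]),np.array(c["pose"]))
print(sensors.sense())
E
```

```text
side [[492.5    0.   317.92]
 [  0.   492.5  190.97]
 [  0.     0.     1.  ]] [[  -0.91   -0.29    0.31   33.19]
 [  -0.42    0.59   -0.69 1019.63]
 [   0.02   -0.76   -0.65 1067.88]
 [   0.      0.      0.      1.  ]]
top [[481.72   0.   329.  ]
 [  0.   481.72 200.33]
 [  0.     0.     1.  ]] [[   0.02   -0.99    0.13  334.9 ]
 [  -1.     -0.02    0.     -1.79]
 [   0.     -0.13   -0.99 1428.21]
 [   0.      0.      0.      1.  ]]
{'time': 0.1, 'joint_pos': array([-80.87,   7.51,  85.32,  -0.  ,  87.26,  -4.89]), 'qd': array([ 0.02, -0.05, -0.05, -0.01,  0.1 , -0.05]), 'joint_efforts': array([  0.  , -57.09, -50.19,  -0.  ,   0.01,   0.  ]), 'tool_pos': array([ 145.36, -581.55,  197.51]), 'tcp_rot': array([-179.9 ,   -0.01,   14.03]), 'ft_force': array([-0.13, -0.02,  0.19]), 'wrist_torque': array([-0.03, -0.  ,  0.  ]), 'grip_force': 0.0, 'finger_gap': 85.60592465963695}
```

View pics/top0.png

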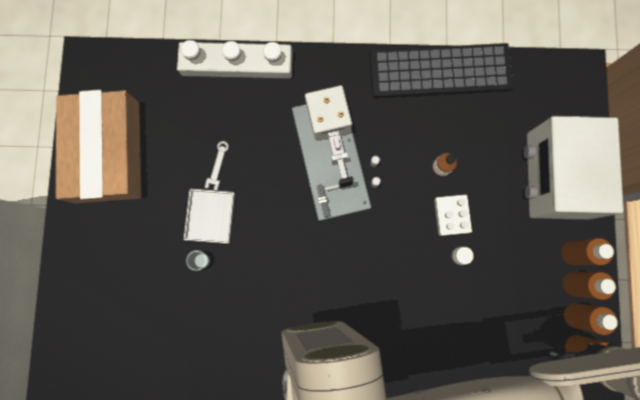

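View pics/side0.png

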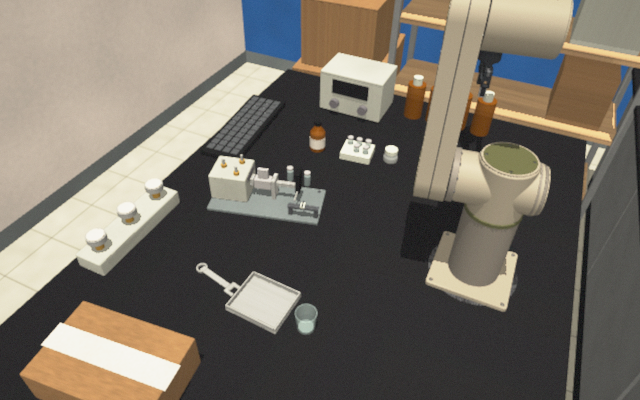

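The top view shows the valve at about (335,155), the handle at (345,183), the tray at (210,215) and the vials at (375,160) and (376,182). The side view shows the valve at about (265,190) and the tray at (263,300). I'll zoom in on both next.

```bash
cat > h.py <<'E'
from bench import sensors, optics, r
import cv2, numpy as np
np.set_printoptions(precision=1,suppress=True)
def ray(n,uv):
    c=optics.get_calibration(n);K=np.array(c["camera_matrix"]);P=np.array(c["pose"])
    d=P[:3,:3]@np.linalg.inv(K)@np.array([uv[0],uv[1],1.]);return P[:3,3],d/np.linalg.norm(d)
def plane(n,uv,z):
    o,d=ray(n,uv);return o+d*(z-o[2])/d[2]
def two(a,b):  # top uv, side uv -> point, gap
    o,d=ray("top",a);p,e=ray("side",b)
    s=np.linalg.lstsq(np.c_[d,-e],p-o,rcond=None)[0]
    A=o+d*s[0];B=p+e*s[1];return (A+B)/2,np.linalg.norm(A-B)
def proj(n,X):
    c=optics.get_calibration(n);K=np.array(c["camera_matrix"]);P=np.linalg.inv(np.array(c["pose"]))
    q=K@(P[:3,:3]@np.array(X)+P[:3,3]);return q[:2]/q[2]
def crop(n,x0,y0,x1,y1,s,name,im=None):
    im=optics.snapshot(n) if im is None else im
    c=cv2.resize(im[y0:y1,x0:x1],None,fx=s,fy=s,interpolation=cv2.INTER_CUBIC)
    for v in range((x0+9)//10*10,x1,10): cv2.putText(c,str(v),((v-x0)*s,8),0,.3,(255,255,0),1);cv2.line(c,((v-x0)*s,10),((v-x0)*s,16),(255,255,0),1)
    for v in range((y0+9)//10*10,y1,10): cv2.putText(c,str(v),(0,(v-y0)*s+4),0,.3,(255,255,0),1);cv2.line(c,(18,(v-y0)*s),(24,(v-y0)*s),(255,255,0),1)
    cv2.imwrite(f"pics/{name}.png",c[:,:,::-1])
E
python3 - <<'E'
from h import *
t=cv2.imread("pics/top0.png")[:,:,::-1];s=cv2.imread("pics/side0.png")[:,:,::-1]
crop("top",288,82,385,224,4,"tz",t)
crop("side",200,145,335,225,5,"sz",s)
E
```

```text
(no output)
```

View pics/tz.png

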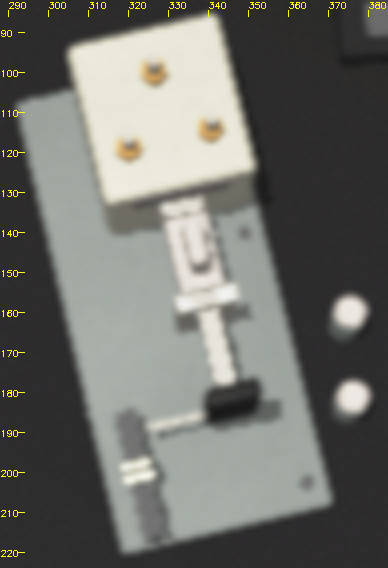

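View pics/sz.png

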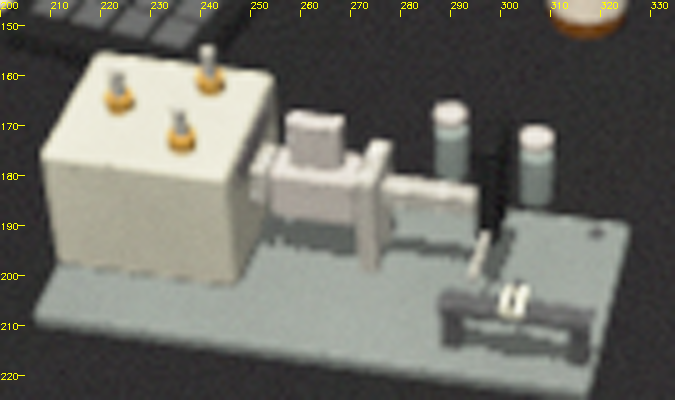

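The zooms put the clip tab at about (337,143) in the top view and (263,168) in the side view. The handle top is at (345,182), the mark ridge at (322,198) in top and (302,204) in side, and the pointer tip at (325,189). Next I'll fit the plate and check the details.

```bash
python3 - <<'E'
from h import *
t=cv2.imread("pics/top0.png");g=cv2.cvtColor(t,6).astype(float)
# plate edges at z=12, subpixel half-level crossings
def cross(line,x0):
    lo,hi=np.percentile(line,10),np.percentile(line,90);m=(lo+hi)/2
    for i in range(len(line)-1):
        if (line[i]-m)*(line[i+1]-m)<=0 and line[i]!=line[i+1]: return x0+i+(m-line[i])/(line[i+1]-line[i])
L=[];R=[];B=[]
for v in range(118,215,2):
    u0=int(293+(v-106)*25.5/114)-6; c=cross(g[v,u0:u0+13],u0); L.append(plane("top",(c,v),12)[:2])
for v in list(range(165,176))+list(range(186,203)):
    u0=int(370.5-(207-v)*.228)-6; c=cross(g[v,u0:u0+12],u0); R.append(plane("top",(c,v),12)[:2])
for u in range(324,366,2):
    v0=int(220-(u-318.5)*.25)-5; c=cross(g[v0:v0+11,u],v0); B.append(plane("top",(u,c),12)[:2])
def fit(p):
    vx,vy,x,y=cv2.fitLine(np.array(p,np.float32),cv2.DIST_HUBER,0,.01,.01).ravel(); 
    d=np.array([vx,vy]); p=np.array(p); n=np.array([-vy,vx]); print("rms",np.std((p-[x,y])@n),np.degrees(np.arctan2(vy,vx))); return np.array([x,y]),n
fl,fr,fb=fit(L),fit(R),fit(B)
def inter(a,b): return np.linalg.solve(np.array([a[1],b[1]]),[a[1]@a[0],b[1]@b[0]])
bl,br=inter(fl,fb),inter(fr,fb); print("corners",bl,br,np.linalg.norm(bl-br))
lx=np.array([fl[1][1],-fl[1][0]]);lx*=np.sign(lx[0]);rx=np.array([fr[1][1],-fr[1][0]]);rx*=np.sign(rx[0])
ex=lx+rx*.5;ex/=np.linalg.norm(ex);ey=np.array([-ex[1],ex[0]])
O=(bl-(-190*ex+100*ey)+br-(-190*ex-60*ey))/2
yaw=np.degrees(np.arctan2(ex[1],ex[0]));print("origin",O,"yaw",yaw)
V=lambda x,y,z:np.r_[O+x*ex+y*ey,z]
for nm,p in dict(handle=(-110,0,125),pointer=(-110,62,55),portal=(-33,0,86),h1=(45,55,105),h2=(45,-55,105),h3=(165,55,105),tabmid=(0,0,115)).items(): print(nm,V(*p),proj("top",V(*p)),proj("side",V(*p)))
def tv(p): d=p[:2]-O; return np.array([d@ex,d@ey,p[2] if len(p)>2 else 0])
for nm,a,b in [("tabtop",(337.5,143),(263,168)),("ridge",(322.2,198.4),(302.3,204.3)),("ptr",(325,189.5),(296,191)),("portaltop",(339,156),(276,174)),("vialA",(375.2,160),(290,167)),("vialB",(376,181.3),(307,172))]:
    X,e=two(a,b);print(nm,X,"gap",e,"valve",tv(X))
# tray mask
hsv=cv2.cvtColor(t,40);m=(g>90).astype(np.uint8);m[:,:160]=0;m[:,260:]=0;m[:189]=0;m[246:]=0
c=max(cv2.findContours(m,0,1)[0],key=cv2.contourArea);rc=cv2.minAreaRect(c);print(rc)
q=np.array([plane("top",k,20)[:2] for k in cv2.boxPoints(rc)]);print("tray",q,q.mean(0),np.linalg.norm(np.diff(q,axis=0),axis=1))
o,d=two((209.5,216.5),(263,300));print(o,d)
E
```

```text
rms 0.3583644715968731 14.8545475
rms 0.2507718545040877 14.954636
rms 0.3877808762054449 -74.93929
corners [465.7  33.3] [ 507.4 -121.7] 160.50688
origin [675.3 -14.7] yaw 14.887913
handle [569. -43. 125.] [346.  179.7] [298.7 170.7]
pointer [553.1  16.9  55. ] [324.3 188.9] [294.7 200.8]
portal [643.4 -23.2  86. ] [339.1 156.2] [274.8 177.3]
h1 [704.7  50.  105. ] [313.8 132.8] [245.4 180.5]
h2 [732.9 -56.3 105. ] [351.6 124. ] [255.1 159.2]
h3 [820.6  80.8 105. ] [304.1  93.1] [207.8 175.5]
tabmid [675.3 -14.7 115. ] [336.5 142.6] [264.2 168.8]
tabtop [677.  -16.5 115.5] gap 5.95282634187456 valve [  1.2  -2.1 115.5]
ridge [524.8  22.1  56.1] gap 0.5526640785377926 valve [-135.9   74.3   56.1]
ptr [547.   15.   95.1] gap 4.1339911824351 valve [-116.3   61.7   95.1]
portaltop [639.5 -23.  101.3] gap 1.9097893368352787 valve [-36.7   1.2 101.3]
vialA [ 643.3 -128.7   53.2] gap 2.5518343752514796 valve [ -60.2 -102.    53.2]
vialB [ 581.2 -131.8   51.7] gap 3.5264713888858807 valve [-121.   -88.9   51.7]
((208.43838500976562, 215.3356170654297), (46.689414978027344, 54.17437744140625), 6.009006023406982)
tray [[398.3 427.5]
 [557.7 421. ]
 [546.4 282.8]
 [387.3 291.3]] [472.4 355.6] [159.6 138.7 159.3]
[471.6 355.4  11.6] 4.92909047656494
```

{"op": "apply_moves", "data": {"targets": [[32.6, -21.1, 0, 0, 0, 0, 0], [32.6, -21.1, 0, 0, 0, 0, 0], [32.6, -21.1, 0, 0, 0, 0, 0], [32.6, -21.1, 0, 0, 0, 0, 0], [32.6, -21.1, 0, 0, 0, 0, 0], [32.6, -21.1, 0, 0, 0, 0, 0], [32.6, -21.1, 0, 0, 0, 0, 0], [32.6, -21.1, 0, 0, 0, 0, 0], [32.6, -21.1, 0, 0, 0, 0, 0], [32.6, -21.1, 0, 0, 0, 0, 0], [32.6, -21.1, 0, 0, 0, 0, 0], [32.6, -21.1, 0, 0, 0, 0, 0], [32.6, -21.1, 0, 0, 0, 0, 0], [32.6, -21.1, 0, 0, 0, 0, 0], [32.6, -21.1, 0, 0, 0, 0, 0], [32.6, -21.1, 0, 0, 0, 0, 0], [32.6, -21.1, 0, 0, 0, 0, 0], [32.6, -21.1, 0, 0, 0, 0, 0], [32.6, -21.1, 0, 0, 0, 0, 0], [32.6, -21.1, 0, 0, 0, -0.015, 0]]}}

```text
time: 2.6
tool_pos: [676.2, -13.6, 197.8]
tcp_rot: [-180.0, 0.1, 14.9]
ft_force: [-0.2, -0.2, 0.8]
finger_gap: 85.2
grip_force: 0.0
```

```bash
python3 - <<'E'
from h import *
s=sensors.sense();print(s["tool_pos"],s["tcp_rot"],s["joint_pos"])
crop("side",190,90,340,220,5,"s1")
E
```

```text
[676.2 -13.6 197.8] [-180.     0.1   14.9] [-5.5 19.4 71.6 -0.  89.1 69.6]
```

View pics/s1.png

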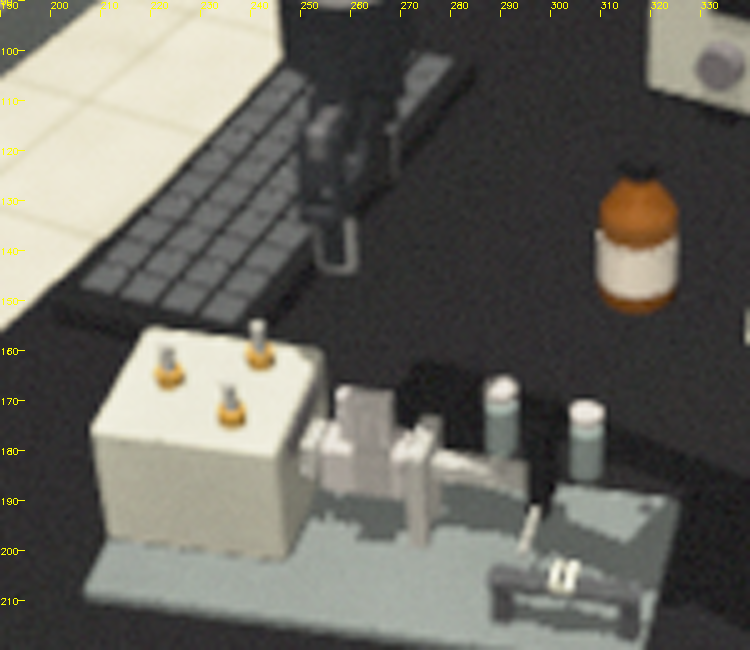

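The hand is above the clip and clear of everything, with the tab at about (262,178) in the side view. Descending now.

{"op": "apply_moves", "data": {"targets": [[-0.8, 1.4, 15, 0, 0, 0, 0], [0, 0, 15, 0, 0, 0, 0], [0, 0, 15, 0, 0, 0, 0], [0, 0, 15, 0, 0, 0, 0], [0, 0, 15, 0, 0, 0, 0], [0, 0, 15, 0, 0, 0, 0], [0, 0, 12, 0, 0, 0, 0], [0, 0, 10, 0, 0, 0, 0], [0, 0, 0, 0, 0, 0, 0], [0, 0, 0, 0, 0, 0, 0.5], [0, 0, 0, 0, 0, 0, 1], [0, 0, 0, 0, 0, 0, 1], [0, 0, 0, 0, 0, 0, 1], [0, 0, 0, 0, 0, 0, 1], [0, 0, 0, 0, 0, 0, 1], [0, 0, 0, 0, 0, 0, 1]], "force": 40}}

```text
time: 4.65
tool_pos: [675.3, -16.2, 86.5]
tcp_rot: [-180.0, -0.0, 14.9]
ft_force: [0.4, -0.2, 0.3]
finger_gap: -0.2
grip_force: 0.0
```

```bash
python3 - <<'E'
from h import *
s=sensors.sense();print(s["tool_pos"],s["finger_gap"],s["grip_force"])
a=optics.snapshot("side");b=optics.snapshot("top")
crop("side",220,110,320,210,4,"a",a);crop("top",290,82,390,182,4,"b",b)
cv2.imwrite("pics/ab.png",np.hstack([cv2.imread("pics/a.png"),cv2.imread("pics/b.png")]))
E
```

```text
[675.3 -16.2  86.5] -0.23614215396173238 0.0
```

View pics/ab.png

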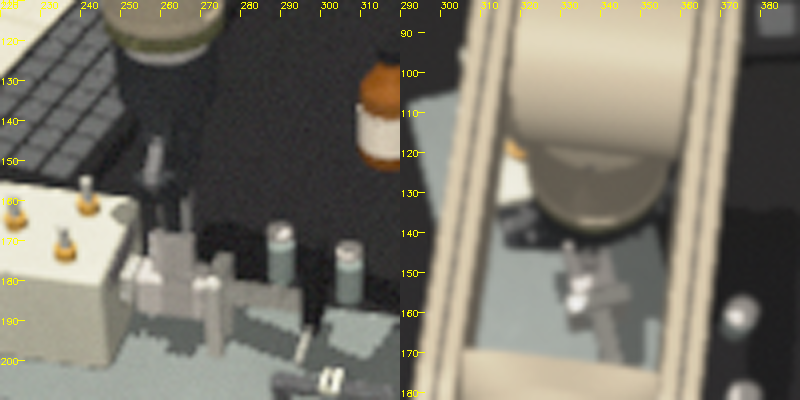

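The side view shows the fingers coming down at about (255–268,145–165), with the tab still at (262,172). The top view is blocked by the wrist. The gap reads shut, so the grasp probably missed. I'll compare where the tips project with what is visible.

```bash
python3 - <<'E'
from h import *
y=np.radians(14.9);ex=np.array([np.cos(y),np.sin(y),0]);ey=np.array([-np.sin(y),np.cos(y),0]);ez=np.array([0,0,1])
T=np.array([676.2,-13.6,197.8])
print("hover near tip corners",[proj("side",T+43*ey+13*ez+k*ex) for k in(-11,11)],"far",proj("side",T-43*ey+13*ez))
T=np.array([675.3,-16.2,86.5])
print("now tip",proj("side",T),"20 up",proj("side",T+20*ez),proj("side",T+60*ez),"tab top",proj("side",[675.3,-14.7,115]))
crop("side",240,130,290,190,10,"c")
s=sensors.sense();print(s["joint_pos"],s["time"],s["finger_gap"])
E
```

```text
hover near tip corners [array([262. , 152.5]), array([254.7, 151.6])] far [265.7 135.7]
now tip [264.8 175.6] 20 up [264.5 170.7] [263.9 160.5] tab top [264.1 168.8]
[-5.7 23.  78.8  0.  78.2 69.4] 4.8 -0.3823865882414993
```

View pics/c.png

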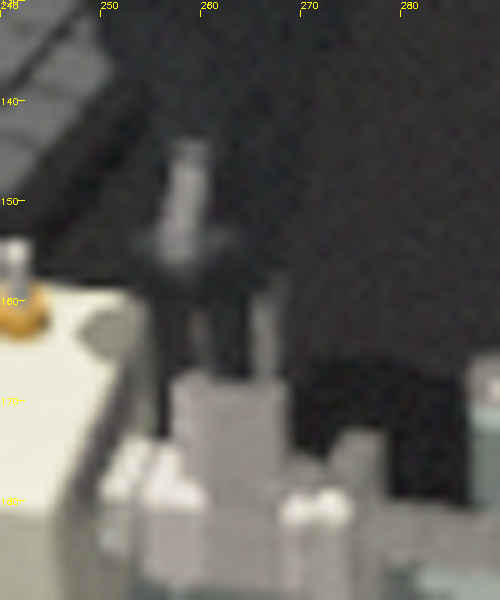

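The shut fingers at (260–267,160–168) vanish at the top edge of the tab, so they seem to be above or behind it. In the hover view the tips also looked about 8 px higher than predicted. I'll lift and move to the side so the tips show against the light valve, then measure their offset.

{"op": "apply_moves", "data": {"targets": [[0, 0, -20, 0, 0, 0, 1], [0, 0, -20, 0, 0, 0, 1], [0, 0, -20, 0, 0, 0, 1], [0, -20, 0, 0, 0, 0, 1], [0, -20, 0, 0, 0, 0, 1], [0, -20, 0, 0, 0, 0, 1], [0, 0, 0, 0, 0, 0, 1], [0, 0, 0, 0, 0, 0, 1]]}}

```text
time: 5.8
tool_pos: [659.6, 42.0, 146.0]
tcp_rot: [180.0, 0.0, 14.9]
ft_force: [0.3, 0.3, 0.3]
finger_gap: -0.0
grip_force: 0.0
```

```bash
python3 - <<'E'
from h import *
s=sensors.sense();T=s["tool_pos"];print(T,s["tcp_rot"],s["finger_gap"],s["ft_force"])
for k in(0,10,20,30,40): print(k,proj("side",T+[0,0,k]),proj("top",T+[0,0,k]))
a=optics.snapshot("side");b=optics.snapshot("top")
a=np.clip((a/255.)**.5*255,0,255).astype(np.uint8);b=np.clip((b/255.)**.5*255,0,255).astype(np.uint8)
crop("side",230,120,290,195,6,"a",a);crop("top",300,85,373,160,6,"b",b)
cv2.imwrite("pics/ab2.png",np.hstack([cv2.imread("pics/a.png"),cv2.imread("pics/b.png")]))
E
```

```text
[659.6  42.  146. ] [180.    0.   14.9] -0.01284718823265571 [0.3 0.3 0.3]
0 [258.8 172.6] [315.8 144.9]
10 [258.6 170. ] [315.7 144. ]
20 [258.4 167.3] [315.6 143. ]
30 [258.2 164.7] [315.5 142.1]
40 [258. 162.] [315.4 141.1]
```

View pics/ab2.png

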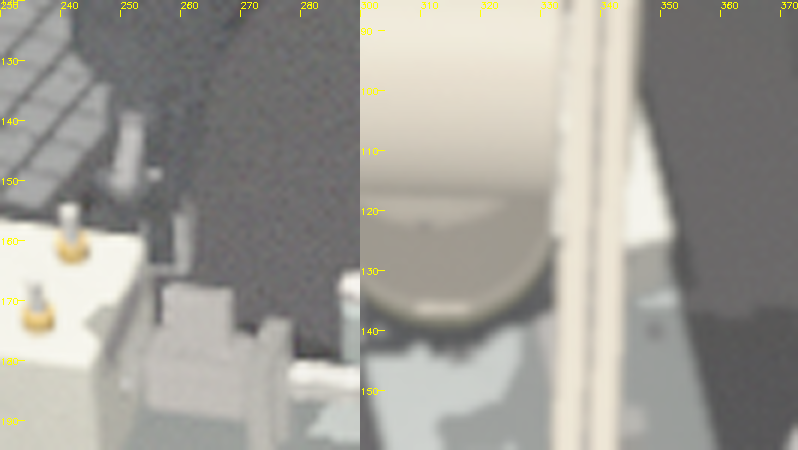

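In the side crop the shut fingertip ends at about (257,165), but the reported TCP projects to (259,173). The tab is unobstructed at (257–269,168). So the real tips are about 30–36 mm higher than reported, and my first close was just above the tab. I'll go back and descend to a reported z of about 54, then check the gap.

{"op": "apply_moves", "data": {"targets": [[0, 20, 0, 0, 0, 0, 0], [0, 20, 0, 0, 0, 0, 0], [0, 20, 0, 0, 0, 0, 0], [0, 0, 15, 0, 0, 0, 0], [0, 0, 15, 0, 0, 0, 0], [0, 0, 15, 0, 0, 0, 0], [0, 0, 15, 0, 0, 0, 0], [0, 0, 12, 0, 0, 0, 0], [0, 0, 10, 0, 0, 0, 0], [0, 0, 8, 0, 0, 0, 0], [0, 0, 0, 0, 0, 0, 0], [0, 0, 0, 0, 0, 0, 0.5], [0, 0, 0, 0, 0, 0, 0.8], [0, 0, 0, 0, 0, 0, 1], [0, 0, 0, 0, 0, 0, 1], [0, 0, 0, 0, 0, 0, 1], [0, 0, 0, 0, 0, 0, 1], [0, 0, 0, 0, 0, 0, 1]], "force": 40}}

```text
time: 8.15
tool_pos: [675.3, -16.2, 56.5]
tcp_rot: [-180.0, -0.0, 14.9]
ft_force: [-0.4, 0.1, 0.7]
finger_gap: 11.3
grip_force: 42.3
```

Gripped: the gap is 11.3 mm, which fits the 12 mm tab. Lifting straight up.

{"op": "apply_moves", "data": {"targets": [[0, 0, -5, 0, 0, 0, 1], [0, 0, -8, 0, 0, 0, 1], [0, 0, -8, 0, 0, 0, 1], [0, 0, -8, 0, 0, 0, 1], [0, 0, -8, 0, 0, 0, 1], [0, 0, -8, 0, 0, 0, 1], [0, 0, -8, 0, 0, 0, 1], [0, 0, -8, 0, 0, 0, 1], [0, 0, -5, 0, 0, 0, 1], [0, 0, 0, 0, 0, 0, 1]], "force": 50}}

```text
time: 9.4
tool_pos: [675.7, -16.3, 123.1]
tcp_rot: [180.0, -0.1, 14.9]
ft_force: [0.1, 0.3, -1.3]
finger_gap: 11.3
grip_force: 50.4
```

```bash
python3 - <<'E'
from h import *
s=sensors.sense();T=s["tool_pos"];print(T,s["tcp_rot"],s["finger_gap"],s["ft_force"])
D=np.array([472,355.6])-T[:2];y=np.radians(s["tcp_rot"][2])
print("tool shift",D@[np.cos(y),np.sin(y)],D@[np.sin(y),-np.cos(y)])
print(proj("side",[675,-15,112]), plane("top",(197,260),30), plane("top",(217,155),5))
a=optics.snapshot("side");crop("side",210,110,320,215,5,"lift",a)
E
```

```text
[675.7 -16.3 123.1] [180.   -0.1  14.9] 11.313737901013521 [ 0.1  0.3 -1.3]
tool shift -101.30252108453519 -411.7175512978161
[264.3 169.5] [340.9 378.6  30. ] [656.8 344.1   5. ]
```

View pics/lift.png

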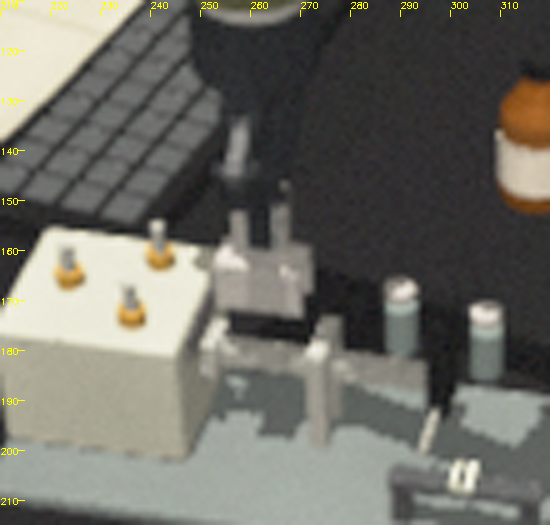

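The clip is held at (260,165) and hangs clear above the rod, with its feet at about (260,171). Moving over the tray at (472,356).

{"op": "apply_moves", "data": {"targets": [[-5.1, -20.6, 0, 0, 0, 0, 1], [-5.1, -20.6, 0, 0, 0, 0, 1], [-5.1, -20.6, 0, 0, 0, 0, 1], [-5.1, -20.6, 0, 0, 0, 0, 1], [-5.1, -20.6, 0, 0, 0, 0, 1], [-5.1, -20.6, 0, 0, 0, 0, 1], [-5.1, -20.6, 0, 0, 0, 0, 1], [-5.1, -20.6, 0, 0, 0, 0, 1], [-5.1, -20.6, 0, 0, 0, 0, 1], [-5.1, -20.6, 0, 0, 0, 0, 1], [-5.1, -20.6, 0, 0, 0, 0, 1], [-5.1, -20.6, 0, 0, 0, 0, 1], [-5.1, -20.6, 0, 0, 0, 0, 1], [-5.1, -20.6, 0, 0, 0, 0, 1], [-5.1, -20.6, 0, 0, 0, 0, 1], [-5.1, -20.6, 0, 0, 0, 0, 1], [-5.1, -20.6, 0, 0, 0, 0, 1], [-5.1, -20.6, 0, 0, 0, 0, 1], [-5.1, -20.6, 0, 0, 0, 0, 1], [-5.1, -20.6, 0, 0, 0, 0, 1]]}}

```text
time: 11.95
tool_pos: [470.2, 357.0, 122.5]
tcp_rot: [-180.0, -0.0, 14.9]
ft_force: [-0.2, 0.4, -0.6]
finger_gap: 11.5
grip_force: 50.3
```

{"op": "apply_moves", "data": {"targets": [[0, 0, 0, 0, 0, 0, 1], [0, 0, 15, 0, 0, 0, 1], [0, 0, 15, 0, 0, 0, 1], [0, 0, 15, 0, 0, 0, 1], [0, 0, 15, 0, 0, 0, 1], [0, 0, 12, 0, 0, 0, 1], [0, 0, 10, 0, 0, 0, 1], [0, 0, 7, 0, 0, 0, 1], [0, 0, 5, 0, 0, 0, 1], [0, 0, 4, 0, 0, 0, 1], [0, 0, 0, 0, 0, 0, 1], [0, 0, 0, 0, 0, 0, 1]]}}

```text
time: 13.45
tool_pos: [471.1, 355.9, 24.8]
tcp_rot: [-180.0, -0.0, 14.9]
ft_force: [-0.4, 0.5, -0.9]
finger_gap: 11.2
grip_force: 50.2
```

{"op": "apply_moves", "data": {"targets": [[0, 0, 3, 0, 0, 0, 1], [0, 0, 3, 0, 0, 0, 1], [0, 0, 1.5, 0, 0, 0, 1], [0, 0, 1.5, 0, 0, 0, 1], [0, 0, 0, 0, 0, 0, 1]]}}

```text
time: 14.08
tool_pos: [471.0, 355.8, 15.6]
tcp_rot: [-180.0, -0.0, 14.9]
ft_force: [-1.2, -0.3, 0.6]
finger_gap: 10.9
grip_force: 50.4
```

{"op": "apply_moves", "data": {"targets": [[0, 0, 1, 0, 0, 0, 1], [0, 0, 0, 0, 0, 0, 1]]}}

```text
time: 14.32
tool_pos: [471.0, 355.9, 15.6]
tcp_rot: [-180.0, -0.0, 14.9]
ft_force: [-4.4, -1.7, 7.6]
finger_gap: 10.8
grip_force: 51.6
```

Contact is clear: 7.6 N upward and z no longer falling. Releasing gently and rising.

{"op": "apply_moves", "data": {"targets": [[0, 0, -0.8, 0, 0, 0, 1], [0, 0, 0, 0, 0, 0, 0.7], [0, 0, 0, 0, 0, 0, 0.5], [0, 0, 0, 0, 0, 0, 0.2], [0, 0, 0, 0, 0, 0, 0], [0, 0, 0, 0, 0, 0, 0], [0, 0, 0, 0, 0, 0, 0], [0, 0, -8, 0, 0, 0, 0], [0, 0, -15, 0, 0, 0, 0], [0, 0, -20, 0, 0, 0, 0], [0, 0, -20, 0, 0, 0, 0], [0, 0, -20, 0, 0, 0, 0], [0, 0, -20, 0, 0, 0, 0], [0, 0, -20, 0, 0, 0, 0], [0, 0, 0, 0, 0, 0, 0]]}}

```text
time: 16.2
tool_pos: [472.2, 356.6, 140.9]
tcp_rot: [-179.9, -0.2, 14.9]
ft_force: [-0.4, -0.1, 0.2]
finger_gap: 85.6
grip_force: 0.0
```

```bash
python3 - <<'E'
from h import *
s=sensors.sense();T=s["tool_pos"];print(T,s["tcp_rot"],s["finger_gap"],s["ft_force"],s["time"])
a=optics.snapshot("side");o=cv2.imread("pics/side0.png")[:,:,::-1]
d=(np.abs(a.astype(int)-o).max(2)>25).astype(np.uint8);d[:270]=0;d[:,:225]=0;d[:,305:]=0;d[330:]=0
for c in cv2.findContours(d,0,1)[0]:
    if cv2.contourArea(c)>8: print(cv2.boundingRect(c),cv2.contourArea(c))
print("clip exp",proj("side",[471,356,4]),proj("side",[471,356,74]))
D=np.array([569,-43.])-T[:2];y=np.radians(s["tcp_rot"][2])
print("tool shift",D@[np.cos(y),np.sin(y)],D@[np.sin(y),-np.cos(y)])
# current handle position: triangulate mark and home pointer
t=cv2.imread("pics/top0.png");g=cv2.cvtColor(t,6).astype(float)
print(g[192:205,316:329].astype(int))
g2=cv2.cvtColor(o[:,:,::-1].copy(),6);print(g2[199:210,296:309])
E
```

```text
[472.2 356.6 140.9] [-179.9   -0.2   14.9] 85.57055684224714 [-0.4 -0.1  0.2] 16.2
(250, 277, 42, 36) 630.5
(257, 273, 37, 17) 67.0
clip exp [264.2 302.2] [262.8 285.3]
tool shift -9.115838596900897 411.0256822211551
[[167 151 129 118 115 115 112 103 105 135 157 161 159]
 [167 156 135 120 116 115 112 103 105 129 153 164 166]
 [168 162 144 125 116 115 113 110 106 116 142 162 166]
 [168 165 151 130 119 117 119 124 119 117 139 160 166]
 [168 166 154 139 133 136 153 173 176 150 138 154 164]
 [168 170 179 188 191 196 212 226 224 186 135 137 156]
 [167 177 212 230 232 229 229 225 209 166 126 119 142]
 [167 174 206 220 214 206 204 208 205 191 157 122 131]
 [167 168 180 196 207 214 224 234 237 231 193 129 115]
 [167 169 188 223 236 236 233 234 230 212 163 117 112]
 [165 169 187 219 228 213 181 167 161 145 122 108 120]
 [163 167 171 180 176 152 127 117 118 118 112 111 135]
 [160 166 166 164 150 131 118 115 115 115 108 110 139]]
[[122  95  95  96 139 161 165 163 166 165 166 164 162]
 [144 116  94  97 141 162 159 149 157 164 162 163 163]
 [162 129 121 136 143 167 160 121 145 163 163 165 164]
 [147 133 152 163 166 217 188 157 223 208 161 165 166]
 [122 131 154 155 203 234 194 214 241 216 159 165 167]
 [114 118 127 125 225 228 155 225 236 184 150 151 157]
 [112 113 112 124 230 214 122 231 227 144 126 123 129]
 [119 114 112 146 219 196 162 239 220 111 111 109 112]
 [102  99  97 134 190 189 190 230 195 111 110 112 111]
 [ 84  89  92 101 127 147 151 161 138 102  97  97 104]
 [136 138 136 138 116 115 125 118 102  89  94  87  87]]
```

The clip is released; a change shows in the tray region around (250–292,277–312). Next is moving above the handle and turning the tool by 90°.

{"op": "apply_moves", "data": {"targets": [[-0.4, 20.6, 0, 0, 0, 0, 0], [-0.4, 20.6, 0, 0, 0, 0, 0], [-0.4, 20.6, 0, 0, 0, 0, 0], [-0.4, 20.6, 0, 0, 0, 0, 0], [-0.4, 20.6, 0, 0, 0, 0, 0], [-0.4, 20.6, 0, 0, 0, 0, 0], [-0.4, 20.6, 0, 0, 0, 0, 0], [-0.4, 20.6, 0, 0, 0, 0, 0], [-0.4, 20.6, 0, 0, 0, 0, 0], [-0.4, 20.6, 0, 0, 0, 0, 0], [-0.4, 20.6, 0, 0, 0, 0, 0], [-0.4, 20.6, 0, 0, 0, 0, 0], [-0.4, 20.6, 0, 0, 0, 0, 0], [-0.4, 20.6, 0, 0, 0, 0, 0], [-0.4, 20.6, 0, 0, 0, 0, 0], [-0.4, 20.6, 0, 0, 0, 0, 0], [-0.4, 20.6, 0, 0, 0, 0, 0], [-0.4, 20.6, 0, 0, 0, 0, 0], [-0.4, 20.6, 0, 0, 0, 0, 0], [-0.4, 20.6, 0, 0, 0, 0, 0]]}}

```text
time: 18.75
tool_pos: [569.3, -45.8, 138.3]
tcp_rot: [-180.0, -0.0, 14.9]
ft_force: [-0.3, 0.1, 0.2]
finger_gap: 85.6
grip_force: 0.0
```

{"op": "apply_moves", "data": {"targets": [[0, 0, 0, 0, 0, -0.157, 0], [0, 0, 0, 0, 0, -0.157, 0], [0, 0, 0, 0, 0, -0.157, 0], [0, 0, 0, 0, 0, -0.157, 0], [0, 0, 0, 0, 0, -0.157, 0], [0, 0, 0, 0, 0, -0.157, 0], [0, 0, 0, 0, 0, -0.157, 0], [0, 0, 0, 0, 0, -0.157, 0], [0, 0, 0, 0, 0, -0.157, 0], [0, 0, 0, 0, 0, -0.157, 0], [0, 0, 0, 0, 0, 0, 0]]}}

```text
time: 20.12
tool_pos: [569.2, -45.0, 138.3]
tcp_rot: [-180.0, -0.0, 104.8]
ft_force: [-0.7, -0.6, -0.2]
finger_gap: 85.3
grip_force: 0.0
```

```bash
python3 - <<'E'
from h import *
s=sensors.sense();print(s["tool_pos"],s["tcp_rot"],s["time"])
y=np.radians(14.888);ex=np.array([np.cos(y),np.sin(y)]);ey=np.array([-ex[1],ex[0]]);O=np.array([675.3,-14.7])
tv=lambda X:np.r_[(X[:2]-O)@ex,(X[:2]-O)@ey,X[2:]]
for z in(58,60): print("ridge top",tv(plane("top",(321.5,199.2),z)),"side",tv(plane("side",(302.2,204.7),z)))
print("two",tv(two((321.5,199.2),(302.2,204.7))[0]))
a=optics.snapshot("side");g=cv2.cvtColor(a,7)
print(g[188:204,288:301])
for X in(-110,): print([proj("side",np.r_[O+X*ex+yy*ey,55]) for yy in(52,57,62)])
# tray check
o=cv2.imread("pics/side0.png")[:,:,::-1]
d=(np.abs(a.astype(int)-o).max(2)>25).astype(np.uint8);d[:265]=0;d[:,:225]=0;d[:,305:]=0;d[330:]=0
for c in cv2.findContours(d,0,1)[0]:
    if cv2.contourArea(c)>8: print(cv2.boundingRect(c),cv2.contourArea(c))
E
```

```text
[569.2 -45.  138.3] [-180.    -0.   104.8] 20.125
ridge top [-137.7   76.8   58. ] side [-136.7   78.2   58. ]
ridge top [-138.    76.8   60. ] side [-137.1   80.3   60. ]
two [-137.    76.8   56.7]
[[ 96 101  99 103 112 117 101  68  36  37  36  30  32]
 [ 95  94  97  97  95  95  85  59  35  35  36  30  51]
 [ 95  98  95  98  97  99  85  57  31  33  39  29  63]
 [124 139 139 137 140 139 109  58 141 131  59  34  73]
 [155 164 166 165 163 163 147 100 184 166  64  39  83]
 [136 133 134 134 152 164 163 168 195 152  62  73  90]
 [ 98  98 100 100 122 134 135 179 187 129  85  93  97]
 [ 97  97  98  96  96  96 109 181 172 116  97 101  99]
 [141 139 116 122 119  96 145 196 164 103  96  97  99]
 [164 164 149 154 148 140 182 184 134  98  94  94  97]
 [162 165 161 162 162 168 202 181 121  96  98  96 123]
 [163 165 165 163 164 179 195 176 122  95  97  99 142]
 [163 165 165 164 161 172 166 160 145 114  96  94 141]
 [166 163 163 164 161 159 153 159 163 131 121 133 141]
 [155 148 146 151 153 158 160 159 147 133 154 162 168]
 [134 119 117 128 133 136 147 152 123 130 155 158 203]]
[array([295.4, 198.7]), array([295.1, 199.7]), array([294.7, 200.8])]
(250, 293, 25, 15) 154.5
(254, 286, 15, 11) 92.0
```

The mark's ridge is at valve x ≈ -137, so the pull is about 27 mm. The clip shows up in the tray where I expected it, at (250–275,286–308). Descending on the handle.

{"op": "apply_moves", "data": {"targets": [[0, 0, 12, 0, 0, 0, 0], [0, 0, 12, 0, 0, 0, 0], [0, 0, 12, 0, 0, 0, 0], [0, 0, 12, 0, 0, 0, 0], [0, 0, 12, 0, 0, 0, 0], [0, 0, 10, 0, 0, 0, 0], [0, 0, 7, 0, 0, 0, 0], [0, 0, 3, 0, 0, 0, 0], [0, 0, 0, 0, 0, 0, 0], [0, 0, 0, 0, 0, 0, 0.5], [0, 0, 0, 0, 0, 0, 0.8], [0, 0, 0, 0, 0, 0, 1], [0, 0, 0, 0, 0, 0, 1], [0, 0, 0, 0, 0, 0, 1], [0, 0, 0, 0, 0, 0, 1], [0, 0, 0, 0, 0, 0, 1]], "force": 60}}

```text
time: 22.18
tool_pos: [569.8, -44.3, 58.6]
tcp_rot: [179.9, 0.0, 104.8]
ft_force: [4.8, 1.3, -1.1]
finger_gap: 14.3
grip_force: 59.8
```

Gripped with a 14.3 mm gap. Pulling about 27.5 mm along tool -y.

{"op": "apply_moves", "data": {"targets": [[0, -2.5, 0, 0, 0, 0, 1], [0, -2.5, 0, 0, 0, 0, 1], [0, -2.5, 0, 0, 0, 0, 1], [0, -2.5, 0, 0, 0, 0, 1], [0, -2.5, 0, 0, 0, 0, 1], [0, -2.5, 0, 0, 0, 0, 1], [0, -2.5, 0, 0, 0, 0, 1], [0, -2.5, 0, 0, 0, 0, 1], [0, -2.5, 0, 0, 0, 0, 1], [0, -2.5, 0, 0, 0, 0, 1], [0, -2.5, 0, 0, 0, 0, 1], [0, 0, 0, 0, 0, 0, 1], [0, 0, 0, 0, 0, 0, 1]], "force": 80}}

```text
time: 23.8
tool_pos: [543.6, -51.3, 58.7]
tcp_rot: [179.9, 0.0, 104.8]
ft_force: [7.2, 1.4, -2.1]
finger_gap: 13.9
grip_force: 78.3
```

```bash
python3 - <<'E'
from h import *
s=sensors.sense();T=s["tool_pos"];print(T,s["tcp_rot"],s["time"],s["ft_force"],s["finger_gap"])
y=np.radians(14.888);ex=np.array([np.cos(y),np.sin(y)]);ey=np.array([-ex[1],ex[0]]);O=np.array([675.3,-14.7])
print("tcp valve",(T[:2]-O)@ex,(T[:2]-O)@ey)
print("ptr exp",[proj("side",np.r_[O+X*ex+62*ey,55]) for X in(-135,-137.3,-140)])
a=optics.snapshot("side");b=optics.snapshot("top")
crop("side",280,180,325,225,8,"a",a);crop("side",225,265,320,330,5,"b",a)
A=cv2.imread("pics/a.png");B=cv2.imread("pics/b.png");B=cv2.resize(B,(400,360));cv2.imwrite("pics/fin.png",np.hstack([A,B]))
print(cv2.cvtColor(a,7)[192:210,296:311])
E
```

```text
[543.6 -51.3  58.7] [179.9   0.  104.8] 23.8 [ 7.2  1.4 -2.1] 13.871391597428298
tcp valve -136.68265476167207 -1.5428897400356918
ptr exp [array([302.7, 201.9]), array([303.4, 202. ]), array([304.3, 202.1])]
[[ 95  95  97  95  99  97  96  78  65 112  97  33  56  86  95]
 [ 99  94  96  95  97  96  94  79 119 173 129  30  65  89  97]
 [ 95  95  97  97  95  96  96  89 149 170 113  49  76  92 100]
 [ 96  95  94  97  98  98  96 109 175 167 102  81  90  97  97]
 [ 96  97  97  98  95  96  98 119 186 167 106  98  99  98  97]
 [137 115 122 114  97  97  95 145 186 150  98  97  96  99  97]
 [162 149 153 150 138 140 138 189 188 135  96  97  98  96  96]
 [164 163 164 164 165 161 166 208 171 108  95  94  97 125 142]
 [163 165 163 162 162 158 175 177 138  97  95  97  94 142 167]
 [162 163 163 159 152 170 167 127 125 116  98  97 122 156 166]
 [165 161 161 163 166 217 191 159 225 187 124 141 154 166 166]
 [144 148 154 155 203 234 193 214 242 205 145 165 168 164 166]
 [119 122 130 127 226 229 153 225 236 171 136 150 157 164 166]
 [113 113 112 123 230 216 125 231 227 140 121 126 135 147 150]
 [118 114 113 151 222 196 161 239 220 113 113 109 109 122 121]
 [103 100  98 130 191 191 192 231 199 115 112 112 111 112 112]
 [ 91  89  89 105 129 146 154 163 139 100  98 102 104 110 115]
 [139 137 137 137 119 116 125 113  92  89  92  88  91  93 101]]
```

View pics/fin.png

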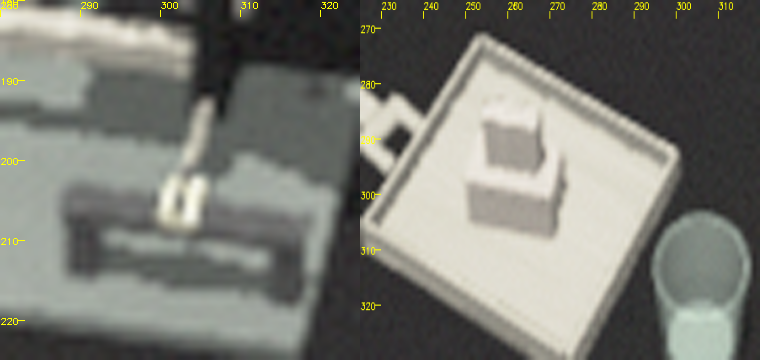

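The pointer, from (305,193) to (303,200), runs straight into the ridge at (302.3,204) to within about 1 mm. The clip stands upright in the tray at (262,297). I'll hold briefly, then hand in.

{"op": "apply_moves", "data": {"targets": [[0, -0.7, 0, 0, 0, 0, 1], [0, 0, 0, 0, 0, 0, 1], [0, 0, 0, 0, 0, 0, 1], [0, 0, 0, 0, 0, 0, 1], [0, 0, 0, 0, 0, 0, 1], [0, 0, 0, 0, 0, 0, 1]]}}

```text
time: 24.65
tool_pos: [543.0, -51.5, 58.7]
tcp_rot: [179.9, 0.0, 104.8]
ft_force: [7.7, 1.6, -2.5]
finger_gap: 13.8
grip_force: 78.2
```

```bash
python3 -c "
from bench import r,sensors
s=sensors.sense();print(s['tool_pos'],s['grip_force'],s['ft_force']);print(r.hand_in())"
```

```text
[542.97087907 -51.48382162  58.67960716] 78.21690559387207 [ 7.67304087  1.58365527 -2.53787238]
the job is handed in; nothing more can be done
None
```

The job is handed in at about 25 s: the clip stands upright in the tray, let go, and the fingers hold the handle with its pointer about 1 mm from the mark by my camera measurement; the hand-in returned no verdict.

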